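Draw back the slicer's locked food pusher

ROBOT

A 6-joint arm with a two-finger parallel gripper is mounted at the origin on the work surface. World frame = base frame: x ahead of the robot, y to its left, z up, the work surface at z = 0. Lengths are in m, angles in rad, forces in N, time in s.
With the tool pointing down it reaches from about 0.425 to 0.95 m from the base axis. Payload 3.5 kg.
Tool frame: the origin (TCP) lies at the very end of the fingers, on their centre line; the grasp point (between the pads) lies 19 mm behind it; z points along the fingers, y is the line along which they close (so a half turn about z gives the same grasp; the last joint's range is limited). The gripper opens to 85 mm and grips with 20 to 120 N. Pads are 22 mm wide; open, the fingers measure 114 mm over their backs; the gripper's body (76 mm by 85 mm) begins 54 mm behind the grasp point. The pads swing forward as they close: fully open they stand 13 mm farther back than shut.
Start: joints at [-1.493, 0.286, 1.577, -0, 1.279, -0.15], TCP at [0.152, -0.658, 0.231] pointing down, gripper open.
Joint ranges: [-2.77, 2.77], [-0.9, 2.22], [0.21, 2.48], [-1.53, 4.67], [0.24, 2.81], [-2.84, 2.84]. Speed limits (rad/s): [2.79, 2.79, 3.14, 3.14, 3.14, 3.14].

INTERFACE

Orientations are given as a unit quaternion [x, y, z, w].
In Python, from plant import ctrl gives the robot as it stands.
- The arm moves only by the tool carry_out, never from a script. Its argument "deltas" is one flat list of numbers, 6 for each row, row after row: the shift along the tool's x, y, z in m, then the turn, a rotation vector about the tool's x, y, z in rad. A call has 1 to 5 rows; each row is the pose to reach, as a shift and turn from the pose commanded when the call began, along the tool's axes at that moment; what a row does not reach only later rows make up. A row lasts 1/8 s, in which the tool goes at most 62.5 mm and 10.7 degrees, less where a joint would pass 70% of its speed; a pose out of reach is approached as far as the arm can. A call with a gripper value outside its range is refused whole. "grip" is the opening in per cent of the stroke, from 0 (shut) to 100 (fully open), set as the call begins (left out, the last holds). The fingers move at their own pace and stop on an object; "grip_force" is the grip in N (left out, the last holds). Time passes only in rows, so rows that repeat a pose let the fingers close. It gives the time, the measured TCP pose, the force, the opening and the grip force at its end, in the units of the state.
- ctrl.get_state(): the state, without advancing time (a new reading comes with each control period).
- ctrl.read_camera(name): name is "scene" or "side" or "wrist"; returns (picture, depth): 480x640x3 uint8, red, green, blue; 480x640 float32, m along the optical axis (not along the pixel's ray), 0 where there is no reading.
- ctrl.camera_model(name): a dict with "intrinsics" (3x3 intrinsics, pixels), "extrinsics" (4x4, takes a point from world to camera coordinates); the wrist camera has in their place "hand_eye" (4x4, takes a point from camera to tool coordinates, whose origin is the TCP and whose axes are the flange's). Camera axes: x right, y down, z forward; pixel columns grow to the right and rows downward; lengths in m; the calibration is good to about 2 mm. A picture is of the moment at which its call begins: read the wrist's pose just before it. camera_model takes no time and is no camera call.
- ctrl.sign_off(): hands the job in; it is judged then, once.
Trained networks look in the newest picture that a camera, given by its name, has taken for a name from the list of things; names that differ only in an ending like _2 or _b are one class to them, and where a whole thing is asked for, a point or a joint stands for the part that bears it (a point fixed in the world has none). Each returns a list of dicts, best first, with "score" (0 to 1); they miss things now and then, are a little off and sometimes report something else, mostly with a low value. They report only what shows in the picture. A call takes as long as a camera call.
- ctrl.find_in(camera, query): "uv" ([column, row] in pixels, amid what is visible of it).
The state is a dict: "time": time; "qpos": joint angles; "dq": joint speeds; "joint_efforts": joint torques, N m; "eef_pos": TCP position; "tcp_rot": TCP orientation; "contact_force": force on the tool from outside, world axes, zero at the start; "wrist_torque": the same for the moment, N m; "opening": opening from 0.0 (shut) to 1.0 (fully open); "finger_force": force on a finger pad.
Only numpy, scipy, OpenCV 4.12 (cv2) and the standard library are available. Lean on these libraries where they do the work, as an engineer would, in place of code of your own. Each camera call takes 0.05 s, during which the arm holds its last target. There are 200 camera calls.

TASK

The block of cheese is to be loaded next, so draw the food slicer's pusher back: with a fingertip press down the locking button on top of the pusher and keep it held down while you push the pusher along its rail, away from the round blade, right up to the stop at the end of the rail. Then let the button spring up so that the pusher is locked there. Only press and push, without forcing it; pinch or lift nothing, and leave the other things on the counter where they are.

Things in the scene. Friction and masses are not known exactly. Their poses are not given: they have to be found in the camera images.
- slicer: Electric food slicer, fixed: white base 260 x 360 mm (x by y), origin at the centre of its underside on the counter, z up. At its -y side stand the motor housing (top 200 mm high) and, in the plane y = -70 mm, the round steel blade (160 mm across, top 210 mm high). The food table (top 91 mm high) lies towards +y; its upright rear wall, along y at x = -98 mm, is the rail of the pusher.
- rail_stop (a point): Middle of the top of the fixed metal stop block at the rail's +y end, 160 mm above the counter; block 34 x 8 mm (x by y). The pusher's cap meets it with its +y edge.
- pusher (a joint): Position of the grey pusher on its rail, m: 0 nearest the blade, 0.120 against the end stop; grows along the slicer's +y. Friction about 1 N. A pawl in saw teeth 10 mm apart bars it from going to +y unless the button is held down; let go on the way, it locks at the next tooth. Starts at 0 to 0.045.
- pusher_cap (a point): Point on the flat top of the pusher's cap under the button's centre, 166 mm above the counter, axes as the slicer's. The cap is a saddle over the wall, 54 mm wide in x (+-27), from y = -24 to +50 mm. A spiked plate 95 mm wide hangs over the table at its -y edge.
- thumb_rest (a point): Middle of the top of the thumb rest, a ridge 46 mm (x) by 10 mm (y) rising 19 mm from the cap to 185 mm above the counter. Its face towards the button is 30 mm in +y from the button's centre; a fingertip may push against it.
- lock_button (a joint): How far the locking button is pressed down, m: 0 up, 0.009 fully down. Its spring takes 3 N to start and 6.6 N fully down. From 5 mm down the pawl is clear of the teeth and the pusher slides. Let go at the end stop, it comes up to 0 and the pusher is locked.
- button_top (a point): Centre of the button's top face; moves with it; axes parallel to the slicer's (it slides to +y, is pressed to -z). The button is a black block 30 mm (x) by 32 mm (y), standing 11 mm above the pusher's cap when up (top 177 mm above the counter) and 2 mm when fully down. The thumb rest lies on its +y side; the other sides are open.
- button_at_stop (a point): Fixed point on the slicer: where the button's top centre will be when the pusher is against the end stop and the button is up.
- sugar_bowl: White ceramic sugar bowl, 100 mm across, 68 mm high, two ears; origin at the centre of its underside. Bystander.
- sugar_lid: Lid with a knob lying on the sugar bowl, 94 mm across, 33 mm high; origin at the centre of its underside. Bystander.
- cruet: Glass cruet without its stopper, 72 mm across, 142 mm high, in front of the slicer; origin at the centre of its underside. Bystander.
- stopper: Glass cruet stopper standing on its head, 34 mm across, 50 mm high, in front of the slicer; origin at the centre of its underside. Bystander.
- shaker: Glass salt shaker, 42 mm across, 85 mm high, beside the motor housing; origin at the centre of its underside. Bystander.
- ladle: Black nylon ladle lying beside the motor housing, 320 mm long, bowl 92 mm across and 32 mm high; origin on the counter near the middle of its length. Bystander.
- board: Small wooden board 220 x 150 x 15 mm to the left of the slicer; origin at the centre of its underside. Bystander.
- cheese: Block of cheese 150 x 75 x 70 mm lying on the board; origin at the centre of its underside. Bystander.

How it is judged:
On the way, in this order (a step that is already met when the one before it is completed fails the run):
1. a finger holds the locking button down before the pusher has gone back (value of joint lock_button above 0.005 m and contact force between the fingers and lock_button above 1 N and value of joint pusher below 0.055 m), for 0.1 s.
2. with the button still held down the pusher reaches the end stop (value of joint lock_button above 0.004 m and contact force between the fingers and lock_button above 1 N and value of joint pusher above 0.115 m), for 0.1 s.
At the end, for the whole second after the job is handed in: The pusher is at rest within 3 mm of its end stop and the locking button has sprung up (less than 2 mm down), so that the pawl is in the last tooth (value of joint pusher above 0.117 m and value of joint lock_button below 0.002 m and velocity of joint pusher between -0.01 and 0.01 m/s); the robot touches nothing.
It fails at once if the button was let go while the pusher was on its way (value of joint pusher between 0.055 and 0.108 m and value of joint lock_button below 0.003 m).
It fails at once if the pusher or its button was squeezed or forced (over 45 N) (contact force between the fingers and pusher above 45 N).
It fails at once if another thing on the counter was moved by more than 15 mm, lifted or knocked over (distance of any of sugar_bowl, sugar_lid, cruet, stopper, shaker, ladle, board, cheese from where it was at the start of the episode above 0.015 m).
It also fails if it takes over 38 s, if anything falls off the work surface, if the arm or the gripper's body presses on something with over 40 N, if the wrist force passes 120 N, or if a joint passes its speed limit or range.

## Working session

There is one attempt and no reset: what is moved stays moved. The work goes in short steps, Python scripts to look and compute and a tool call to move; the robot and the scene stay as the last step left them, time stands still between calls to the robot, and variables do not carry over. Pictures are saved under pics/ and viewed, at most 10 in all, crops included, and the job is handed in when it is done.

Besides the shell and the picture viewer there is one more tool, called after ">>>" as a command line: name --argument value ..., lists and objects as JSON in quotes. carry_out: Moves the arm, as the interface text tells. Its arguments: {"type":"object","properties":{"deltas":{"type":"array"},"grip":{"type":"number"},"grip_force":{"type":"number"}},"required":["deltas"]}

```bash
mkdir -p pics; cat > h.py <<'E'
import numpy as np, cv2
from plant import ctrl
from scipy.spatial.transform import Rotation as R
def look(c):
    s=ctrl.get_state(); im,d=ctrl.read_camera(c); m=ctrl.camera_model(c)
    if c=="wrist":
        K=np.array(m.get("intrinsics")); T=np.eye(4); T[:3,:3]=R.from_quat(s["tcp_rot"]).as_matrix(); T[:3,3]=s["eef_pos"]
        X=T@np.array(m["hand_eye"])
    else: K=np.array(m["intrinsics"]); X=np.linalg.inv(np.array(m["extrinsics"]))
    return im,d,K,X
def cloud(d,K,X):
    v,u=np.mgrid[:480,:640]
    P=np.stack([(u-K[0,2])/K[0,0]*d,(v-K[1,2])/K[1,1]*d,d],-1)
    P=P@X[:3,:3].T+X[:3,3]; P[d<=0]=np.nan
    return P
E
python3 - <<'E'
from h import *
ims=[]
for c in ["scene","side"]:
    im,d,K,X=look(c); P=cloud(d,K,X); ims.append(im); print(c,X[:3,3].round(2))
    np.savez(f"{c}.npz",P=P,im=im)
    cv2.imwrite(f"pics/{c}1.png",im[:,:,::-1])
    for q in ["lock_button","pusher","thumb_rest","rail_stop","slicer"]:
        for r in ctrl.find_in(c,q)[:2]:
            u,v=map(int,r["uv"]); print(q,round(r["score"],2),u,v,P[v,u].round(3))
print(ctrl.get_state())
E
```

```text
scene [0.07 0.26 1.04]
lock_button 0.7 333 235 [ 0.466 -0.028  0.175]
lock_button 0.65 334 235 [ 0.464 -0.029  0.177]
pusher 0.94 333 236 [ 0.463 -0.026  0.178]
thumb_rest 0.77 329 236 [ 0.469 -0.019  0.174]
rail_stop 0.85 327 223 [ 0.517 -0.045  0.14 ]
rail_stop 0.45 333 238 [ 0.46  -0.024  0.175]
slicer 0.74 331 227 [ 0.504 -0.047  0.139]
side [-0.07  0.22  1.43]
lock_button 0.74 334 247 [ 0.46  -0.025  0.173]
lock_button 0.5 376 284 [ 0.369 -0.099  0.079]
pusher 0.72 331 244 [ 0.469 -0.022  0.175]
thumb_rest 0.77 331 245 [ 0.465 -0.02   0.179]
rail_stop 0.72 337 229 [ 0.513 -0.057  0.144]
rail_stop 0.36 330 245 [ 0.465 -0.017  0.182]
slicer 0.86 335 224 [ 0.55  -0.068  0.096]
slicer 0.71 329 295 [0.402 0.011 0.036]
{'time': 0.6, 'qpos': array([-1.49303316e+00,  2.86252401e-01,  1.57671954e+00, -1.07154102e-05,
        1.27861364e+00, -1.50019916e-01]), 'dq': array([-5.82216008e-04, -4.22819380e-04, -4.15353201e-04, -3.86875586e-04,
       -3.91347660e-05, -1.00992468e-03]), 'joint_efforts': array([-4.41513830e-04, -4.05666625e+01, -2.92738956e+01, -1.39632384e-04,
        7.20231019e-04, -1.20952447e-05]), 'eef_pos': array([ 0.15243863, -0.65753539,  0.23134604]), 'tcp_rot': array([ 9.93521191e-01,  1.13647012e-01, -5.25509913e-06,  3.35079717e-06]), 'contact_force': array([-1.06704951,  0.42438905, -0.33532166]), 'wrist_torque': array([-0.00140252, -0.01760705,  0.06130721]), 'finger_force': 0.0, 'opening': 1.0001527864919404}
```

View pics/scene1.png

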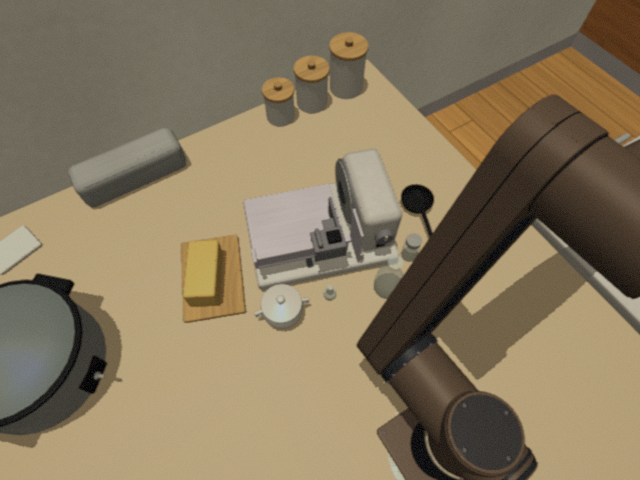

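View pics/side1.png

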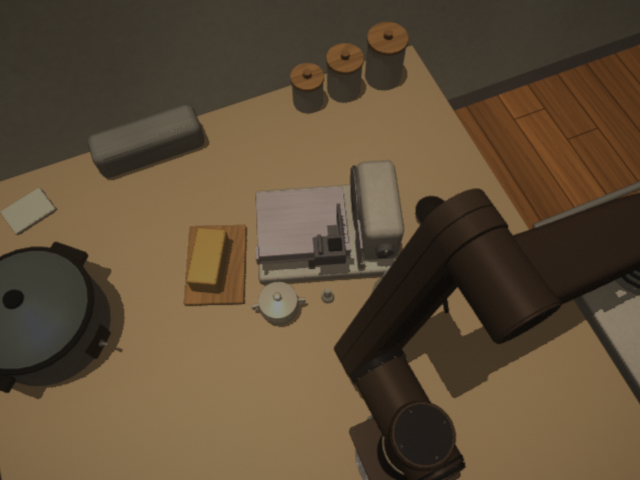

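The button is the black square at about (334,236) in the scene view, the blade and motor are to its right, and the rail runs left to its end at about (308,262). The cheese lies further left, and the sugar bowl and stopper are in front. Next I measure the yaw.

```bash
python3 - <<'E'
from h import *
for c in ["scene","side"]:
    z=np.load(c+".npz"); P=z["P"]; x,y,h=P[...,0],P[...,1],P[...,2]
    reg=(abs(x-0.53)<.22)&(abs(y)<.3)
    for lo,hi,n in [(.083,.099,"table"),(.15,.163,"stop/.."),(.163,.170,"cap"),(.171,.182,"btn"),(.183,.190,'rest'),(.193,.215,"motor")]:
        m=(reg&(h>lo)&(h<hi)).astype(np.uint8)
        k,l,st,_=cv2.connectedComponentsWithStats(m)
        for i in np.argsort(-st[1:,4])[:2]+1:
            if st[i,4]<8: continue
            q=P[l==i][:,:2].astype(np.float32); r=cv2.minAreaRect(q*1000)
            print(c,n,st[i,4],np.round(r[0]),np.round(r[1]),round(r[2],1), np.median(P[l==i],0).round(3))
    I=cv2.resize(z["im"][190:290,230:410,::-1],None,fx=4,fy=4,interpolation=cv2.INTER_CUBIC) 
    cv2.imwrite(f"pics/{c}_crop.png",I)
E
```

```text
scene table 4145 [604.   1.] [225. 162.] 71.6 [0.611 0.018 0.09 ]
scene table 1141 [598. 255.] [ 73. 146.] 61.5 [0.599 0.255 0.085]
scene stop/.. 203 [ 435. -133.] [95. 41.] 52.9 [ 0.425 -0.136  0.154]
scene stop/.. 100 [445. -10.] [74.  5.] 71.9 [ 0.444 -0.008  0.157]
scene cap 380 [475. -19.] [74. 68.] 73.1 [ 0.465 -0.013  0.165]
scene cap 64 [ 435. -139.] [91. 17.] 62.8 [ 0.434 -0.131  0.166]
scene btn 176 [ 477. -123.] [149.  62.] 23.5 [ 0.449 -0.117  0.177]
scene btn 171 [464. -30.] [32. 30.] 73.7 [ 0.464 -0.029  0.176]
scene rest 196 [ 481. -124.] [151.  61.] 21.9 [ 0.456 -0.12   0.187]
scene rest 51 [475.   4.] [ 9. 44.] 71.1 [0.475 0.004 0.184]
scene motor 2629 [ 530. -166.] [100. 202.] 71.8 [ 0.527 -0.167  0.198]
side table 4450 [605.   3.] [225. 166.] 72.0 [0.61  0.016 0.092]
side table 1216 [599. 255.] [ 74. 150.] 62.4 [0.601 0.255 0.086]
side stop/.. 174 [513. 113.] [72. 33.] 70.2 [0.516 0.118 0.153]
side stop/.. 173 [ 429. -134.] [88. 33.] 65.2 [ 0.426 -0.136  0.157]
side cap 399 [511. -29.] [ 74. 139.] 72.7 [ 0.474 -0.02   0.166]
side cap 17 [ 427. -154.] [24.  4.] 74.6 [ 0.428 -0.152  0.167]
side btn 162 [468. -29.] [33. 35.] 75.0 [ 0.466 -0.028  0.177]
side btn 85 [ 438. -138.] [91. 20.] 61.5 [ 0.434 -0.136  0.177]
side rest 64 [ 444. -121.] [60. 17.] 52.5 [ 0.442 -0.118  0.187]
side rest 56 [478.   4.] [ 9. 45.] 67.5 [0.479 0.004 0.185]
side motor 2822 [ 532. -166.] [102. 205.] 71.8 [ 0.53  -0.167  0.2  ]
```

View pics/scene_crop.png

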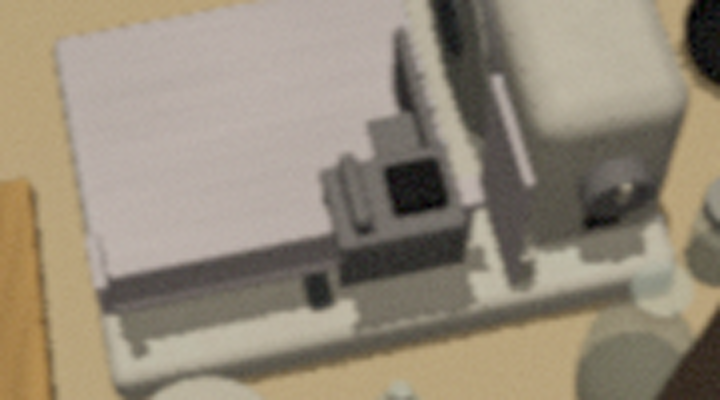

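The fit gives slicer yaw ≈ -18.2°, button centre ≈ (0.466, -0.029) and +y direction (0.312, 0.950). Moving now with the fingers shut, rising and turning the tool to line up with the slicer.

>>> carry_out --deltas '[0.03, -0.02, -0.05, 0, 0, 0.11, 0.085, -0.06, -0.08, 0, 0, 0.22, 0.14, -0.1, -0.1, 0, 0, 0.33, 0.195, -0.14, -0.1, 0, 0, 0.44, 0.25, -0.175, -0.1, 0, 0, 0.546]' --grip 0 --grip_force 20

```text
time: 1.23
eef_pos: [0.3386, -0.4492, 0.332]
tcp_rot: [0.987, -0.16, 0.001, 0.001]
contact_force: [0.7, -1.2, -0.5]
opening: 0.006
finger_force: 0.0
```

```bash
cat >> h.py <<'E'
YAW=np.radians(-18.2)
def to(p):
    s=ctrl.get_state(); r=R.from_quat(s["tcp_rot"]); p=np.array(p,float)
    A=np.array([[np.cos(YAW),np.sin(YAW),0],[np.sin(YAW),-np.cos(YAW),0],[0,0,-1]]).T
    print("t",round(s["time"],2),"pos",s["eef_pos"].round(4),"F",s["contact_force"].round(1),"shift",r.inv().apply(p-s["eef_pos"]).round(4),"turn",(r.inv()*R.from_matrix(A)).as_rotvec().round(3))
E
python3 -c "
from h import *
to([.40,-.13,.32]); to([.466,-.029,.22])"
```

```text
t 1.23 pos [ 0.3386 -0.4492  0.332 ] F [ 0.7 -1.2 -0.5] shift [-0.0429 -0.3222  0.0114] turn [ 0.001 -0.002 -0.005]
t 1.23 pos [ 0.3386 -0.4492  0.332 ] F [ 0.7 -1.2 -0.5] shift [-0.0125 -0.4391  0.1113] turn [ 0.001 -0.002 -0.005]
```

>>> carry_out --deltas '[0, -0.06, 0, 0, 0, 0, 0, -0.12, 0, 0, 0, 0, -0.005, -0.18, 0, 0, 0, 0, -0.01, -0.24, 0, 0, 0, 0, -0.012, -0.3, 0, 0, 0, 0]'

```text
time: 1.85
eef_pos: [0.4201, -0.16, 0.3312]
tcp_rot: [0.987, -0.159, 0.001, 0.0]
contact_force: [0.1, 0.1, -1.2]
opening: 0.001
finger_force: 0.0
```

>>> carry_out --deltas '[0, -0.05, 0.02, 0, 0, 0, 0, -0.1, 0.04, 0, 0, 0, 0, -0.12, 0.05, 0, 0, 0, 0, -0.12, 0.05, 0, 0, 0]'

```text
time: 2.35
eef_pos: [0.4572, -0.0466, 0.28]
tcp_rot: [0.988, -0.157, -0.001, -0.0]
contact_force: [-0.1, 0.3, 0.7]
opening: 0.003
finger_force: 0.0
```

```bash
python3 - <<'E'
from h import *
im,d,K,X=look("wrist"); P=cloud(d,K,X); cv2.imwrite("pics/w1.png",im[:,:,::-1])
for q in ["lock_button","thumb_rest","rail_stop"]:
    for r in ctrl.find_in("wrist",q)[:2]:
        u,v=map(int,r["uv"]); print(q,round(r["score"],2),u,v,P[v,u].round(3))
x,y,h=P[...,0],P[...,1],P[...,2]
for lo,hi,n in [(.163,.170,"cap"),(.172,.181,"btn"),(.182,.190,'rest')]:
    m=((h>lo)&(h<hi)&(abs(x-.47)<.1)&(abs(y)<.2)).astype(np.uint8); k,l,st,_=cv2.connectedComponentsWithStats(m)
    for i in np.argsort(-st[1:,4])[:2]+1:
        r=cv2.minAreaRect(P[l==i][:,:2].astype(np.float32)*1000); print(n,st[i,4],np.round(r[0],1),np.round(r[1],1),round(r[2],1))
to([.466,-.029,.19])
E
```

```text
lock_button 0.65 297 234 [ 0.47  -0.032  0.176]
thumb_rest 0.96 294 211 [ 0.484 -0.034  0.164]
rail_stop 0.92 315 119 [ 0.54  -0.066  0.091]
rail_stop 0.56 295 234 [ 0.47  -0.031  0.176]
cap 5080 [511.6 -30.9] [ 73.9 138.9] 72.1
cap 406 [ 513.9 -112.8] [  9.7 114.4] 81.5
btn 1815 [467.5 -29.9] [31.7 29.5] 72.0
btn 656 [ 510.  -113.3] [ 10.  122.5] 81.6
rest 1603 [ 489.1 -120.5] [152.1  56. ] 16.4
rest 882 [478.5   2.9] [10.  45.2] 71.3
t 2.55 pos [ 0.4577 -0.0489  0.2817] F [-0.4 -0.2  0.7] shift [ 0.0015 -0.0215  0.0917] turn [ 0.    -0.002 -0.002]
```

View pics/w1.png

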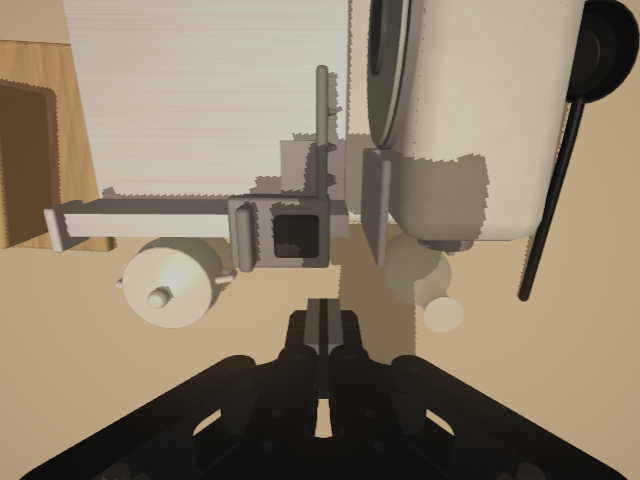

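The wrist view shows the button at (297,234), the thumb rest ridge at (245,237) and the end stop at (55,230). The button centre comes out at (0.4675, -0.030). Descending to just above it.

>>> carry_out --deltas '[0.003, -0.024, 0.04, 0, 0, 0, 0.003, -0.024, 0.08, 0, 0, 0, 0.003, -0.024, 0.092, 0, 0, 0, 0.003, -0.024, 0.092, 0, 0, 0]'

```text
time: 3.05
eef_pos: [0.4679, -0.0268, 0.189]
tcp_rot: [0.987, -0.159, -0.0, 0.0]
contact_force: [0.4, 0.2, -1.0]
opening: 0.001
finger_force: 0.0
```

```bash
python3 - <<'E'
from h import *
im,d,K,X=look("wrist"); P=cloud(d,K,X); cv2.imwrite("pics/w2.png",im[:,:,::-1])
e=np.array([.312,.95,0]); b=np.array([.4675,-.030,0])
x,h=P[...,0],P[...,2]
for lo,hi in [(.155,.165)]:
    Q=P[(h>lo)&(h<hi)]-b; a=Q@e; c=Q@np.array([.95,-.312,0]); k=(abs(c)<.03)&(a>.05)
    print("stop side",k.sum(), np.percentile(a[k],[1,10,50,90,99]).round(3))
z=np.load("side.npz")["P"]; Q=z.reshape(-1,3)-b; a=Q@e; c=Q@np.array([.95,-.312,0]); k=(abs(c)<.02)&(a>.06)&(a<.2)&(Q[:,2]>.1)
for i in np.argsort(a[k])[::8]: print((a[k][i]*1000).round(),(Q[k][i,2]*1000).round(),end=" | ")
to([.4685,-.027,.172]); to([.4685,-.027,.169])
E
```

```text
stop side 1 [0.05 0.05 0.05 0.05 0.05]
60.0 152.0 | 62.0 149.0 | 63.0 108.0 | 65.0 146.0 | 67.0 148.0 | 69.0 145.0 | 70.0 104.0 | 72.0 146.0 | 74.0 148.0 | 76.0 153.0 | 78.0 151.0 | 79.0 141.0 | 81.0 154.0 | 83.0 154.0 | 85.0 112.0 | 86.0 151.0 | 88.0 149.0 | 90.0 110.0 | 91.0 149.0 | 93.0 158.0 | 95.0 103.0 | 96.0 151.0 | 97.0 152.0 | 100.0 151.0 | 101.0 145.0 | 102.0 152.0 | 104.0 148.0 | 107.0 103.0 | 108.0 147.0 | 109.0 153.0 | 111.0 151.0 | 113.0 156.0 | 114.0 150.0 | 116.0 106.0 | 118.0 153.0 | 119.0 102.0 | 121.0 101.0 | 123.0 152.0 | 126.0 152.0 | 128.0 150.0 | 129.0 103.0 | 130.0 152.0 | 133.0 153.0 | 134.0 142.0 | 136.0 145.0 | 138.0 147.0 | 139.0 155.0 | 140.0 107.0 | 142.0 148.0 | 144.0 147.0 | 146.0 155.0 | 147.0 147.0 | 149.0 151.0 | 151.0 158.0 | 152.0 112.0 | 154.0 150.0 | 156.0 150.0 | 157.0 112.0 | 159.0 149.0 | 161.0 153.0 | 163.0 101.0 | 164.0 145.0 | 166.0 152.0 | 168.0 148.0 | 170.0 104.0 | 171.0 145.0 | 173.0 147.0 | 175.0 150.0 | 177.0 153.0 | 178.0 148.0 | 179.0 141.0 | 179.0 158.0 | 180.0 164.0 | 181.0 157.0 | 183.0 148.0 | 183.0 162.0 | 185.0 151.0 | 186.0 161.0 | 186.0 158.0 | t 3.1 pos [ 0.4686 -0.0269  0.1902] F [ 0.4 -0.1 -0.7] shift [-0.0001  0.0001  0.0182] turn [-0.    -0.002 -0.002]
t 3.1 pos [ 0.4686 -0.0269  0.1902] F [ 0.4 -0.1 -0.7] shift [-0.0001  0.0001  0.0212] turn [-0.    -0.002 -0.002]
```

View pics/w2.png

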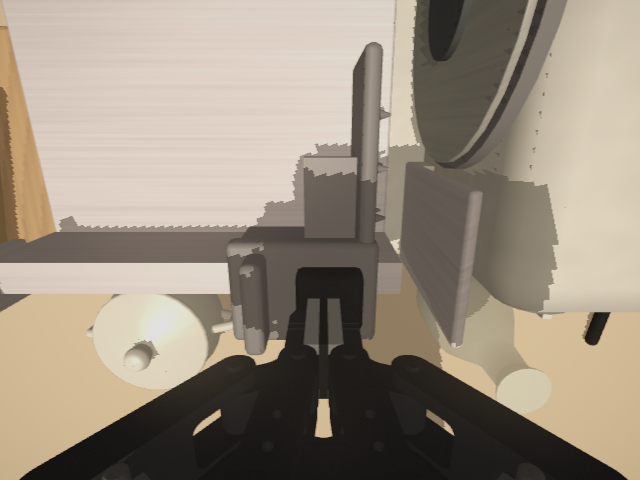

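The fingertip is over the black button (about (322,300)), clear of the thumb rest (255,305). The end stop's face is about 179 mm from the button, so the travel is about 120 mm. Pressing.

>>> carry_out --deltas '[0, 0, 0.01, 0, 0, 0, 0, 0, 0.015, 0, 0, 0, 0, 0, 0.018, 0, 0, 0, 0, 0, 0.02, 0, 0, 0, 0, 0, 0.02, 0, 0, 0]'

```text
time: 3.72
eef_pos: [0.4687, -0.0264, 0.1699]
tcp_rot: [0.987, -0.158, 0.001, 0.0]
contact_force: [-0.6, -0.9, 5.5]
opening: -0.004
finger_force: 2.8
```

The force is 5.5 N, about 6 mm down. I press slightly deeper and start pushing.

>>> carry_out --deltas '[0, 0, 0.001, 0, 0, 0, 0, 0, 0.001, 0, 0, 0, 0, -0.003, 0.001, 0, 0, 0, 0, -0.008, 0.001, 0, 0, 0, 0, -0.014, 0.001, 0, 0, 0]'

```text
time: 4.35
eef_pos: [0.4731, -0.013, 0.1691]
tcp_rot: [0.987, -0.158, 0.001, 0.0]
contact_force: [-0.7, -0.3, 6.9]
opening: 0.003
finger_force: 2.9
```

>>> carry_out --deltas '[0, -0.006, 0, 0, 0, 0, 0, -0.012, 0, 0, 0, 0, 0, -0.018, 0, 0, 0, 0, 0, -0.024, 0, 0, 0, 0, 0, -0.03, 0, 0, 0, 0]'

```text
time: 4.97
eef_pos: [0.4826, 0.0156, 0.1692]
tcp_rot: [0.987, -0.158, 0.001, 0.0]
contact_force: [-0.8, -0.0, 4.9]
opening: 0.001
finger_force: 2.9
```

```bash
python3 - <<'E'
from h import *
im,d,K,X=look("wrist"); P=cloud(d,K,X); cv2.imwrite("pics/w3.png",im[:,:,::-1])
to([.4685,-.027,.169])
E
```

```text
t 5.03 pos [0.4828 0.0163 0.1692] F [-0.   0.3  6.1] shift [-0.0001  0.0456  0.0002] turn [-0.001 -0.003 -0.   ]
```

View pics/w3.png

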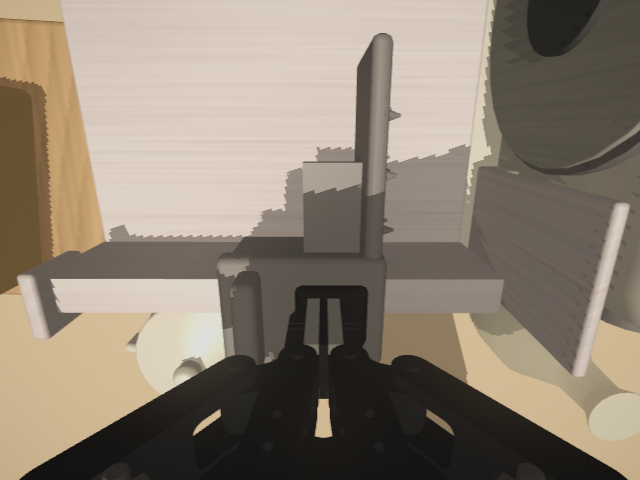

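The pusher is travelling with the fingertip: the button stays under the tip at (330,300) and the stop is at (35,305). Continuing.

>>> carry_out --deltas '[0, -0.008, 0, 0, 0, 0, 0, -0.016, 0, 0, 0, 0, 0, -0.024, 0, 0, 0, 0, 0, -0.032, 0, 0, 0, 0, 0, -0.04, 0, 0, 0, 0]'

```text
time: 5.65
eef_pos: [0.4952, 0.0537, 0.1692]
tcp_rot: [0.987, -0.158, 0.001, 0.0]
contact_force: [-0.5, -0.5, 6.1]
opening: 0.001
finger_force: 2.9
```

>>> carry_out --deltas '[0, -0.006, 0, 0, 0, 0, 0, -0.011, 0, 0, 0, 0, 0, -0.016, 0, 0, 0, 0, 0, -0.02, 0, 0, 0, 0, 0, -0.024, 0, 0, 0, 0]'

```text
time: 6.28
eef_pos: [0.5027, 0.0765, 0.1692]
tcp_rot: [0.987, -0.158, 0.001, 0.0]
contact_force: [-0.0, -0.9, 5.7]
opening: 0.002
finger_force: 2.9
```

>>> carry_out --deltas '[0, -0.002, 0, 0, 0, 0, 0, -0.004, 0, 0, 0, 0, 0, -0.006, 0, 0, 0, 0, 0, -0.008, 0, 0, 0, 0, 0, -0.01, 0, 0, 0, 0]'

```text
time: 6.9
eef_pos: [0.5058, 0.0859, 0.1692]
tcp_rot: [0.987, -0.158, 0.001, 0.0]
contact_force: [-0.4, -0.2, 5.0]
opening: -0.003
finger_force: 2.9
```

```bash
python3 - <<'E'
from h import *
im,d,K,X=look("wrist"); cv2.imwrite("pics/w4.png",im[:,:,::-1])
to([.4685,-.027,.169])
E
```

```text
t 6.95 pos [0.5059 0.0861 0.1693] F [-0.4 -0.6  5. ] shift [-0.0002  0.1191  0.0002] turn [-0.001 -0.003 -0.   ]
```

View pics/w4.png

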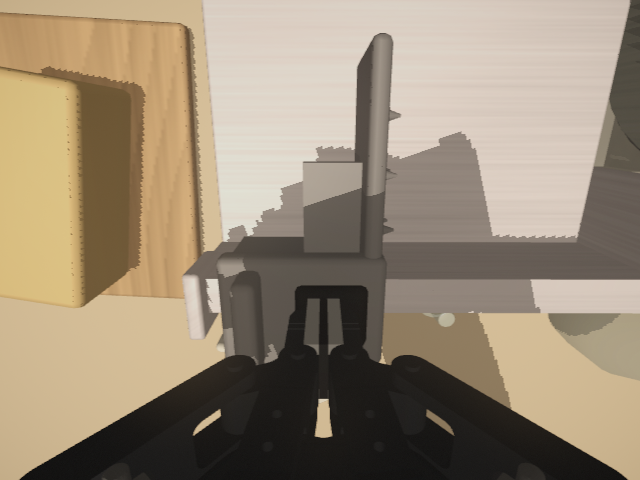

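The cap edge (219,300) is still a few mm short of the stop (205,305). Continuing slowly.

>>> carry_out --deltas '[0, -0.002, 0, 0, 0, 0, 0, -0.004, 0, 0, 0, 0, 0, -0.006, 0, 0, 0, 0, 0, -0.008, 0, 0, 0, 0]'

```text
time: 7.45
eef_pos: [0.5079, 0.0926, 0.169]
tcp_rot: [0.987, -0.158, 0.001, 0.001]
contact_force: [-1.1, -3.9, 5.1]
opening: 0.002
finger_force: 3.0
```

>>> carry_out --deltas '[0, -0.002, 0, 0, 0, 0, 0, -0.004, 0, 0, 0, 0, 0, -0.004, 0, 0, 0, 0]'

```text
time: 7.82
eef_pos: [0.5092, 0.0965, 0.169]
tcp_rot: [0.987, -0.158, 0.001, 0.001]
contact_force: [-2.3, -3.0, 6.8]
opening: 0.004
finger_force: 2.9
```

```bash
python3 - <<'E'
from h import *
im,d,K,X=look("wrist"); cv2.imwrite("pics/w5.png",im[:,:,::-1])
to([.4685,-.027,.169])
E
```

```text
t 7.88 pos [0.5092 0.0965 0.169 ] F [-1.1 -4.2  6. ] shift [-1.0e-04  1.3e-01  3.0e-04] turn [ 0.002 -0.002  0.   ]
```

View pics/w5.png

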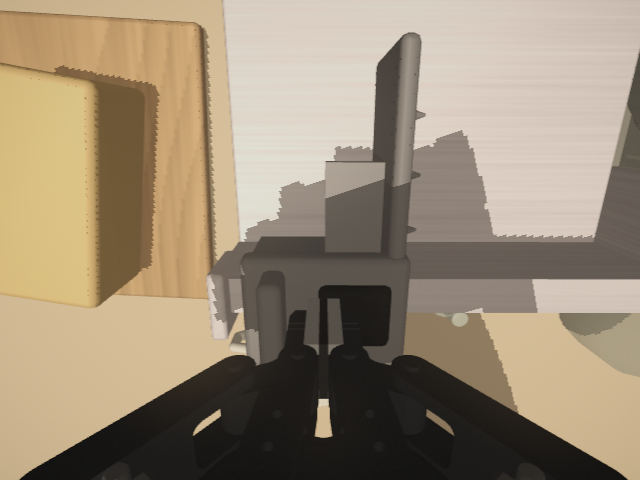

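The pusher is against the stop. The fingertip then slid about 9 mm on the held button under a 4 N side load, and that relative shift shows at (355,315). Now I lift straight up to release it.

>>> carry_out --deltas '[0, 0, -0.004, 0, 0, 0, 0, 0, -0.012, 0, 0, 0, 0, 0, -0.04, 0, 0, 0, 0, 0, -0.08, 0, 0, 0, 0, 0, -0.1, 0, 0, 0]'

```text
time: 8.5
eef_pos: [0.5088, 0.098, 0.2697]
tcp_rot: [0.987, -0.158, 0.001, -0.001]
contact_force: [0.9, 0.3, 0.8]
opening: 0.0
finger_force: 0.0
```

```bash
python3 - <<'E'
from h import *
im,d,K,X=look("wrist"); P=cloud(d,K,X); cv2.imwrite("pics/w6.png",im[:,:,::-1])
e=np.array([.312,.95]);b=np.array([.4675,-.030])
x,y,h=P[...,0],P[...,1],P[...,2]
for lo,hi,n in [(.155,.1625,"stop"),(.163,.170,"cap"),(.172,.181,"btn"),(.182,.190,'rest')]:
    m=((h>lo)&(h<hi)&(abs(x-.5)<.1)&(abs(y-.1)<.15)).astype(np.uint8); k,l,st,_=cv2.connectedComponentsWithStats(m)
    for i in np.argsort(-st[1:,4])[:2]+1:
        r=cv2.minAreaRect(P[l==i][:,:2].astype(np.float32)*1000); print(n,st[i,4],np.round(r[0],1),np.round(r[1],1),round(r[2],1),"travel",((np.array(r[0])/1000-b)@e).round(4),np.median(h[l==i]).round(4))
to([.4685,-.027,.169])
E
```

```text
stop 519 [524.5 142.7] [ 8.2 33.8] 71.3 travel 0.1818 0.1596
stop 302 [566.3  46.5] [ 3.  70.2] 71.8 travel 0.1035 0.1611
cap 5377 [546.9  82.7] [ 73.8 133. ] 71.7 travel 0.1318 0.1656
cap 1 [599.9  36.6] [0. 0.] 0.0 travel 0.1046 0.1636
btn 1952 [504.3  82.9] [31.6 30.7] 72.3 travel 0.1188 0.1767
btn 61 [532.8 107.6] [13.4  6.1] 24.0 travel 0.1511 0.1773
rest 939 [515.7 116.2] [ 9.9 45.5] 71.0 travel 0.1539 0.1844
t 8.55 pos [0.5098 0.098  0.2721] F [0.3 0.6 1.7] shift [-0.0007  0.132   0.1028] turn [-0.003 -0.005 -0.   ]
```

View pics/w6.png

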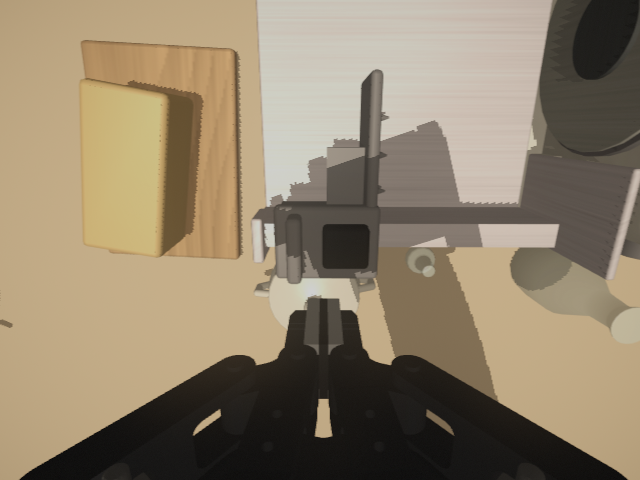

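The button is up (top at 0.1767 m) and the pusher has travelled about 119 mm, but about 9 mm still shows between the cap edge and the stop block. It stalled at only 4 N and the fingertip slipped. I'll press again and push against the thumb rest face to see whether this really is the end of travel.

>>> carry_out --deltas '[0, 0.006, 0.04, 0, 0, 0, 0, 0.006, 0.08, 0, 0, 0, 0, 0.006, 0.092, 0, 0, 0, 0, 0.006, 0.098, 0, 0, 0, 0, 0.006, 0.101, 0, 0, 0]'

```text
time: 9.18
eef_pos: [0.5069, 0.092, 0.1684]
tcp_rot: [0.987, -0.158, -0.0, -0.0]
contact_force: [-4.9, -0.1, 6.0]
opening: -0.001
finger_force: 3.1
```

>>> carry_out --deltas '[0, 0, 0, 0, 0, 0, 0, -0.003, 0, 0, 0, 0, 0, -0.006, 0, 0, 0, 0, 0, -0.006, 0, 0, 0, 0]'

```text
time: 9.68
eef_pos: [0.5107, 0.097, 0.17]
tcp_rot: [0.987, -0.158, 0.003, 0.0]
contact_force: [-2.0, -2.2, 6.2]
opening: 0.001
finger_force: 2.7
```

>>> carry_out --deltas '[0, -0.002, 0, 0, 0, 0, 0, -0.004, 0, 0, 0, 0, 0, -0.004, 0, 0, 0, 0]'

```text
time: 10.05
eef_pos: [0.5114, 0.0988, 0.1701]
tcp_rot: [0.987, -0.158, 0.002, 0.003]
contact_force: [-3.2, -7.7, 6.5]
opening: -0.001
finger_force: 6.0
```

>>> carry_out --deltas '[0, -0.002, 0, 0, 0, 0, 0, -0.004, 0, 0, 0, 0, 0, -0.004, 0, 0, 0, 0]'

```text
time: 10.42
eef_pos: [0.5115, 0.099, 0.1701]
tcp_rot: [0.988, -0.157, 0.001, 0.008]
contact_force: [-8.0, -19.6, 11.5]
opening: -0.002
finger_force: 11.7
```

```bash
python3 - <<'E'
from h import *
im,d,K,X=look("wrist"); P=cloud(d,K,X); np.savez("w7.npz",P=P,im=im)
e=np.array([.312,.95]);b=np.array([.4675,-.030])
x,y,h=P[...,0],P[...,1],P[...,2]
for lo,hi,n in [(.155,.1625,"stop"),(.163,.170,"cap"),(.182,.190,'rest')]:
    m=((h>lo)&(h<hi)&(abs(x-.5)<.1)&(abs(y-.1)<.15)).astype(np.uint8); k,l,st,_=cv2.connectedComponentsWithStats(m)
    i=np.argmax(st[1:,4])+1
    q=(P[l==i][:,:2]-b)@e; r=cv2.minAreaRect(P[l==i][:,:2].astype(np.float32)*1000); print(n,st[i,4],np.round(r[1],1),"travel",((np.array(r[0])/1000-b)@e).round(4),np.percentile(q,[2,98]).round(4))
to([.4685,-.027,.169])
E
```

```text
stop 1739 [ 49.5 101.7] travel 0.117 [0.1038 0.1639]
cap 11470 [ 73.8 133.1] travel 0.132 [0.0969 0.1675]
rest 1669 [15.8 34.1] travel 0.1511 [0.1443 0.1586]
t 10.47 pos [0.5115 0.0991 0.1701] F [ -7.9 -19.4  10.3] shift [-0.0018  0.1332  0.0031] turn [ 0.015 -0.004  0.002]
```

With 21 N sideways, the button about 7 mm down and the cap unmoved, this is the hard end of travel. The three features moved 118.7–119.3 mm, and the range is 0.120. I relax most of the side load and lift straight off.

>>> carry_out --deltas '[0, 0.003, 0, 0, 0, 0, 0, 0.003, -0.005, 0, 0, 0, 0, 0.003, -0.015, 0, 0, 0, 0, 0.003, -0.05, 0, 0, 0, 0, 0.003, -0.1, 0, 0, 0]'

```text
time: 11.1
eef_pos: [0.5097, 0.1027, 0.2673]
tcp_rot: [0.987, -0.158, -0.001, -0.0]
contact_force: [-0.1, -0.1, -0.2]
opening: 0.001
finger_force: 0.0
```

>>> carry_out --deltas '[0, 0.015, -0.02, 0, 0, 0, 0, 0.015, -0.03, 0, 0, 0, 0, 0.015, -0.03, 0, 0, 0]'

```text
time: 11.48
eef_pos: [0.5058, 0.0884, 0.2975]
tcp_rot: [0.987, -0.158, 0.001, -0.0]
contact_force: [0.5, 1.1, -0.8]
opening: 0.0
finger_force: 0.0
```

```bash
python3 - <<'E'
from h import *
im,d,K,X=look("wrist"); P=cloud(d,K,X)
e=np.array([.312,.95]);b=np.array([.4675,-.030])
x,y,h=P[...,0],P[...,1],P[...,2]
for lo,hi,n in [(.155,.1625,"stop"),(.163,.170,"cap"),(.172,.181,"btn"),(.182,.190,'rest')]:
    m=((h>lo)&(h<hi)&(abs(x-.5)<.1)&(abs(y-.1)<.15)).astype(np.uint8); k,l,st,_=cv2.connectedComponentsWithStats(m)
    i=np.argmax(st[1:,4])+1
    r=cv2.minAreaRect(P[l==i][:,:2].astype(np.float32)*1000); print(n,st[i,4],np.round(r[0],1),np.round(r[1],1),"travel",((np.array(r[0])/1000-b)@e).round(4),np.median(h[l==i]).round(4))
for r in ctrl.find_in("wrist","rail_stop")[:1]+ctrl.find_in("wrist","lock_button")[:1]: print(r)
u,v=map(int,ctrl.find_in("wrist","thumb_rest")[0]["uv"])
v0=max(v-60,0);u0=max(u-90,0); cv2.imwrite("pics/w8.png",cv2.resize(im[v0:v0+120,u0:u0+160,::-1],None,fx=5,fy=5,interpolation=cv2.INTER_CUBIC))
to([.4685,-.027,.169])
E
```

```text
stop 441 [524.3 142.7] [ 8.2 33.9] travel 0.1818 0.1595
cap 4481 [546.6  82.8] [ 73.9 133.4] travel 0.1319 0.1655
btn 1587 [505.1  82.8] [31.9 29.6] travel 0.1189 0.1767
rest 770 [515.6 116.1] [10.  45.3] travel 0.1538 0.1845
{'uv': [330.5, 236.2], 'score': 0.7}
{'uv': [333.1, 233.3], 'score': 0.98}
t 11.68 pos [0.5049 0.0883 0.2952] F [ 0.3  0.1 -1.1] shift [0.0018 0.1208 0.1262] turn [ 0.001  0.003 -0.   ]
```

View pics/w8.png

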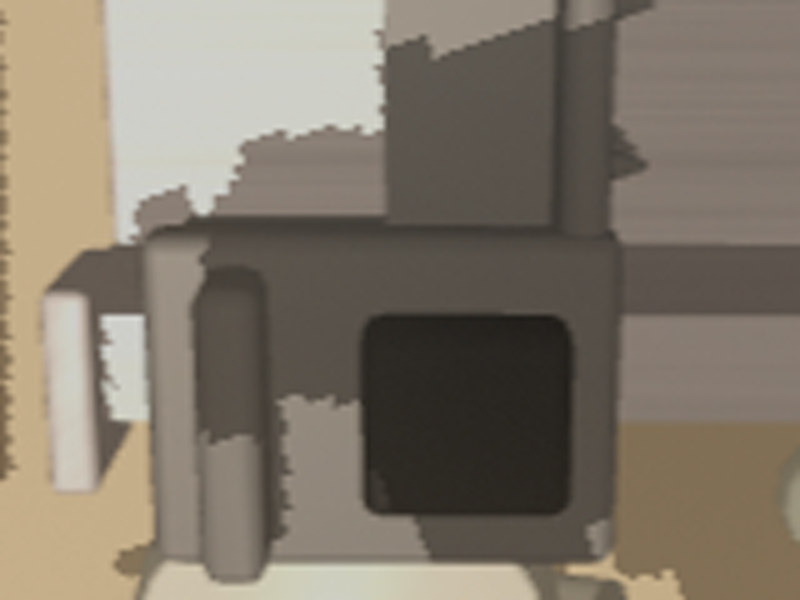

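The button is fully up at 0.1767 m and the pusher is still at its hard limit, about 119 mm from where it started. The zoomed view shows nothing in the small visual gap, between about (100,350) and (150,350), and a 21 N push didn't move it. The robot is clear of everything, so I'm handing in.

```bash
python3 -c "
from plant import ctrl
print(ctrl.sign_off())"
```

```text
the job is handed in; nothing more can be done
None
```

I handed the job in with the pusher drawn back about 119 mm to its hard end of travel and the button sprung up; about 9 mm still showed between the cap and the stop block, but a 21 N push with the button held moved it no further, and I saw no verdict.

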